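Wipe the housing face clean and offer up the cover plate

ROBOT

A 7-joint arm with a two-finger parallel gripper is mounted at the origin on a cart in front of the work surface, level with it; the furniture and walls round the work are solid. World frame = base frame: x ahead of the robot, y to its left, z up, the work surface at z = 0. Lengths are in m, angles in rad, forces in N, time in s.
With the tool pointing down it reaches from about 0.4 to 0.9 m from the base axis. Payload 5.5 kg.
Tool frame: the origin (TCP) lies where the fingers leave the gripper's body, on its centre line; the fingertips stand 66 mm ahead of it and the grasp point (between the pads) lies 47 mm ahead of it (env.tip_reach is the distance from the TCP to the fingertips, in m); z points along the fingers, y is the line along which they close (so a half turn about z gives the same grasp; the last joint's range is limited). The gripper opens to 92 mm and grips with 3 to 60 N. Pads are 19 mm wide; open, the fingers measure 130 mm over their backs; the gripper's body (75 mm by 190 mm) begins 47 mm behind the grasp point.
Start: joints at [1.491, 0.501, -0.427, 1.55, 0.221, 1.138, -0.21], TCP at [0.219, -0.612, 0.292] pointing down, gripper open.
Joint ranges: [-2.88, 2.88], [-0.31, 2.03], [-1.54, 1.56], [0.2, 2.42], [-1.41, 4.55], [0.19, 2.02], [-2.57, 2.57]. Speed limits (rad/s): [2.57, 2.57, 3.14, 3.14, 3.14, 3.14, 3.14].

INTERFACE

Orientations are given as a rotation vector (axis times angle).
In Python, from workcell import env, camera, look_for, tip_of gives the robot as it stands.
- The arm moves only by the shell command python3 -m creep 'ROWS' [FORCE]. ROWS is a JSON object of lists of equal length, an entry for each row: "xyz": the shift along the world's x, y, z scaled (see below), a list of three; "turn": the turn about the world's z scaled (see below); "grip": the gripper's target within -1 to 1 (fully open at 1, half-way at 0, shut at -1). In form: {"xyz": [[dx, dy, dz], ...], "turn": [turn, ...], "grip": [grip, ...]}. A call has 1 to 12 rows; each row is the pose to reach, as a shift and turn from the pose commanded when the call began; what a row does not reach only later rows make up. The controller multiplies each number of a shift by 0.25 m and each number of a turn by 45 degrees. A row lasts 1/8 s, in which the tool goes at most 62.5 mm and 10.7 degrees, less where a joint would pass 70% of its speed; a pose out of reach is approached as far as the arm can. A call with a number of a shift or a turn outside -1 to 1 is refused whole. A call with a gripper value outside its range is refused whole. The fingers move at their own pace and stop on an object; FORCE is the grip in N (left out, the last holds). Time passes only in rows, so rows that repeat a pose let the fingers close. It gives the time, the measured TCP pose, the force, the opening and the grip force at its end, in the units of the state.
- env.sense(): the state, without advancing time (a new reading comes with each control period).
- camera(name): name is "scene" or "top"; returns a dict with "img" (420x560x3 uint8, red, green, blue), "fx", "fy", "cx", "cy" (pixels), "T" (4x4, takes a point from camera to world coordinates). Camera axes: x right, y up, looking along -z (the intrinsics and any distortion apply to the point x, -y, -z); pixel columns grow to the right and rows downward; lengths in m; the calibration is good to about 2 mm. A picture is of the moment at which its call begins. There is no depth.
- env.job_done(): hands the job in; it is judged then, once.
Trained networks look in a picture, given as the dict that the camera call returned (one of the last four; its "shot" number tells which), for a name from the list of things; names that differ only in an ending like _2 or _b are one class to them, and where a whole thing is asked for, a point or a joint stands for the part that bears it (a point fixed in the world has none). Each returns a list of dicts, best first, with "p" (0 to 1); they miss things now and then, are a little off and sometimes report something else, mostly with a low value. They report only what shows in the picture. A call takes as long as a camera call. They do not tell look-alikes from the thing itself.
- look_for(picture, thing): "location" ([row, column] as shares, 0 to 1, of the picture: columns of its width, rows of its height, amid what is visible of it).
- tip_of(picture, thing): "location" ([row, column] as shares, 0 to 1, of the picture: columns of its width, rows of its height: a listed point, or the origin of a listed thing).
The state is a dict: "t": time; "q": joint angles; "dq": joint speeds; "joint_torque": joint torques, N m; "tool_pos": TCP position; "tcp_rot": TCP orientation; "ft_force": force on the tool from outside, world axes, zero at the start; "wrist_torque": the same for the moment, N m; "gripper_width": opening from 0.0 (shut) to 1.0 (fully open); "grasp_force": force on a finger pad.
Only numpy, scipy, OpenCV 4.12 (cv2) and the standard library are available. Lean on these libraries where they do the work, as an engineer would, in place of code of your own. Each camera call takes 0.05 s, during which the arm holds its last target. There are 200 camera calls.

TASK

Wipe the three metal chips off the top face of the blue housing with the orange scraper block (not with the fingers or the cover) and stand the block back on the bench, let go, before you lift the cover. Then take the steel cover plate by its handle and hold it level, hovering about 15 mm above the face without touching it, with each of its four holes over a threaded hole so that the whole thread could be seen through it; either way round will do. Finish while still holding it there, and leave the other things on the bench where they are.

Things in the scene. Friction and masses are not known exactly. Their poses are not given: they have to be found in the camera images.
- housing: blue cast housing fixed to the bench, with a bare grey top plate (the face), 110 (its x) x 140 mm (its y), level and 50 mm above the bench; a foot flange 124 x 154 mm, 10 mm high. Origin on the bench under the centre of the face; z up. Its place and yaw change from start to start
- face (a point): centre of the housing's flat top face, 50 mm above the bench; axes as the housing
- cover: loose steel cover plate, 110 (its x) x 140 (its y) x 6 mm, 0.25 to 0.45 kg, lying flat on the bench beside the housing, handle up. Its black bow handle stands over the middle of the plate: a flat-sided bar 14 mm thick (in x), 74 mm long (in y), 18 mm tall, its middle 42 mm above the underside, on two posts 62 mm apart; grip the bar across its 14 mm. Origin at the centre of the underside; z up
- scraper: loose orange scraper block with a black rubber sole, 120 mm long (its y), 30 mm thick (its x), 66 mm high overall, standing on its sole on the bench on the other side of the housing; cover and scraper may change sides. Upright flat-sided grip on top: 22 mm thick (in x), 80 mm long (in y), from 26 to 66 mm above the sole. 0.15 to 0.25 kg. Origin at the centre of the sole; z up
- thread0 (a point): mouth of an 8 mm threaded hole in the housing's face, at its +x +y corner: 36 mm in x and 52 mm in y from the face's centre
- thread1 (a point): mouth of an 8 mm threaded hole in the housing's face, at its +x -y corner: 36 mm in x and 52 mm in y from the face's centre
- thread2 (a point): mouth of an 8 mm threaded hole in the housing's face, at its -x -y corner: 36 mm in x and 52 mm in y from the face's centre
- thread3 (a point): mouth of an 8 mm threaded hole in the housing's face, at its -x +y corner: 36 mm in x and 52 mm in y from the face's centre
- hole0 (a point): lower mouth of a 16 mm through hole in the cover, at its +x +y corner: 36 mm in x and 52 mm in y from the cover's centre (the pattern is the same after a half turn)
- hole1 (a point): lower mouth of a 16 mm through hole in the cover, at its +x -y corner: 36 mm in x and 52 mm in y from the cover's centre (the pattern is the same after a half turn)
- hole2 (a point): lower mouth of a 16 mm through hole in the cover, at its -x -y corner: 36 mm in x and 52 mm in y from the cover's centre (the pattern is the same after a half turn)
- hole3 (a point): lower mouth of a 16 mm through hole in the cover, at its -x +y corner: 36 mm in x and 52 mm in y from the cover's centre (the pattern is the same after a half turn)
- chip0: brass-coloured curled metal chip, about 18 mm across and 6 mm thick, lying loose on the housing's face, within 20 mm of its centre in the face's x and 46 mm in y; origin under the centre of the curl
- chip1: brass-coloured curled metal chip, about 18 mm across and 6 mm thick, lying loose on the housing's face, within 20 mm of its centre in the face's x and 46 mm in y; origin under the centre of the curl
- chip2: brass-coloured curled metal chip, about 18 mm across and 6 mm thick, lying loose on the housing's face, within 20 mm of its centre in the face's x and 46 mm in y; origin under the centre of the curl
- masking_tape: roll of beige masking tape lying flat, 98 mm across, 25 mm high; a bystander; origin under its centre
- screw_box: red and brown carton of screws, 60 x 100 x 45 mm; a bystander; origin under its centre
- parts_cup: small beige cup, 52 mm wide at the rim, 46 mm high, standing upright; a bystander; origin under its centre
There are look-alikes about, which are no part of the job. What is shaped like the cover but turquoise is not meant.

How it is judged:
By the outcome, as a careful person would: the job done as asked, in the order asked, and still so for the second after the job is handed in, while the arm keeps its last pose, push and grip.
It also fails if it takes over 59 s, if anything falls off the work surface, if the arm or the gripper's body presses on something with over 40 N, if the wrist force passes 120 N, or if a joint passes its speed limit or range.

## Working session

There is one attempt and no reset: what is moved stays moved. The work goes in short steps, Python scripts to look and compute and a shell command to move; the robot and the scene stay as the last step left them, time stands still between calls to the robot, and variables do not carry over. Pictures are saved under pics/ and viewed, at most 10 in all, crops included, and the job is handed in when it is done.

```bash
ls; mkdir -p pics; cat > h.py <<'E'
import numpy as np, cv2
from workcell import env, camera, look_for, tip_of
def ray(c,u,v):
    d=c["T"][:3,:3]@np.array([(u-c["cx"])/c["fx"],-(v-c["cy"])/c["fy"],-1.]); return c["T"][:3,3],d
def at(c,u,v,z):
    o,d=ray(c,u,v); return o+d*(z-o[2])/d[2]
def px(c,P):
    p=np.linalg.inv(c["T"])@np.append(P,1); return np.array([c["cx"]+c["fx"]*p[0]/-p[2],c["cy"]+c["fy"]*-p[1]/-p[2]])
def find(c,n,z,f=tip_of,k=3):
    H,W=c["img"].shape[:2]; out=[]
    for r in f(c,n)[:k]:
        v,u=r["location"][0]*H,r["location"][1]*W
        out.append((round(r["p"],2),np.round([u,v],1).tolist(),np.round(at(c,u,v,z),4).tolist()))
    return out
def save(c,n): cv2.imwrite("pics/"+n,c["img"][:,:,::-1])
E
python3 - <<'E'
from h import *
Z=dict(face=.05,cover=0,scraper=0,thread0=.05,thread1=.05,thread2=.05,thread3=.05,hole0=0,hole1=0,hole2=0,hole3=0,chip0=.05,chip1=.05,chip2=.05,masking_tape=0,screw_box=0,parts_cup=0)
c=camera("top");s=camera("scene");save(c,"top0.png");save(s,"scene0.png")
print([k for k in c if k!="img"],c["T"].round(3).tolist(),s["T"].round(3).tolist(),c["fx"],s["fx"])
for n,z in Z.items():
    print(n,"TOP",find(c,n,z),"SC",find(s,n,z))
st=env.sense();print(st["t"],st["tool_pos"],st["tcp_rot"],st["gripper_width"])
E
```

```text
pics
['fx', 'fy', 'cx', 'cy', 'T', 'shot'] [[-0.288, 0.753, -0.592, -0.419], [-0.958, -0.233, 0.169, 0.431], [-0.011, 0.616, 0.788, 1.322], [0.0, 0.0, 0.0, 1.0]] [[0.497, 0.346, -0.796, -0.676], [-0.868, 0.204, -0.453, -0.509], [0.006, 0.916, 0.402, 0.666], [0.0, 0.0, 0.0, 1.0]] 520.284471376611 482.7527116097926
face TOP [(0.77, [323.6, 192.1], [0.5505, 0.0124, 0.05]), (0.51, [240.7, 232.8], [0.4754, 0.3017, 0.05]), (0.29, [337.2, 185.2], [0.5646, -0.0385, 0.05])] SC [(0.86, [332.1, 217.4], [0.5388, 0.024, 0.05])]
cover TOP [(0.81, [259.6, 239.2], [0.4701, 0.2468, 0.0]), (0.75, [121.3, 306.8], [0.3631, 0.6793, 0.0]), (0.69, [277.6, 243.1], [0.44, 0.1981, 0.0])] SC [(0.91, [134.5, 211.1], [0.3476, 0.6565, 0.0]), (0.49, [257.4, 223.7], [0.4744, 0.2512, 0.0])]
scraper TOP [(0.67, [414.4, 203.6], [0.4565, -0.2671, -0.0]), (0.65, [349.7, 200.3], [0.531, -0.0733, 0.0]), (0.37, [246.0, 252.3], [0.4361, 0.2986, 0.0])] SC [(0.95, [416.7, 268.2], [0.461, -0.2616, 0.0])]
thread0 TOP [(0.82, [307.9, 190.2], [0.5726, 0.0575, 0.05]), (0.78, [346.1, 200.5], [0.4977, -0.043, 0.05]), (0.6, [338.0, 1
[... 2263 characters left out ...]
, 0.0])]
chip0 TOP [] SC [(0.68, [276.0, 221.1], [0.4309, 0.1563, 0.05])]
chip1 TOP [] SC [(0.68, [276.0, 221.1], [0.4309, 0.1563, 0.05])]
chip2 TOP [] SC [(0.68, [276.0, 221.1], [0.4309, 0.1563, 0.05])]
masking_tape TOP [(0.96, [259.2, 182.2], [0.693, 0.1871, 0.0])] SC [(0.6, [304.4, 203.8], [0.6901, 0.197, 0.0])]
screw_box TOP [(0.72, [358.4, 157.8], [0.6983, -0.171, 0.0]), (0.36, [336.4, 186.5], [0.5988, -0.0526, 0.0])] SC []
parts_cup TOP [(0.8, [304.9, 170.9], [0.6956, 0.0252, 0.0])] SC [(0.75, [348.1, 212.7], [0.6982, 0.0368, -0.0]), (0.51, [264.0, 231.7], [0.4373, 0.2032, 0.0])]
1.8 [ 0.21850485 -0.61217331  0.29222203] [3.09553374e+00 5.35838866e-01 6.81523075e-05] 1.0010413675959249
```

```bash
python3 - <<'E'
import cv2,numpy as np
t=cv2.imread("pics/top0.png");s=cv2.imread("pics/scene0.png")
a=cv2.resize(t[130:350,90:450],None,fx=2.2,fy=2.2,interpolation=2)[:484,:792]
cv2.imwrite("pics/a.png",a)
cv2.imwrite("pics/b.png",cv2.resize(s[170:310,90:460],None,fx=2.16,fy=2.16,interpolation=2))
E
```

```text
(no output)
```

View pics/a.png

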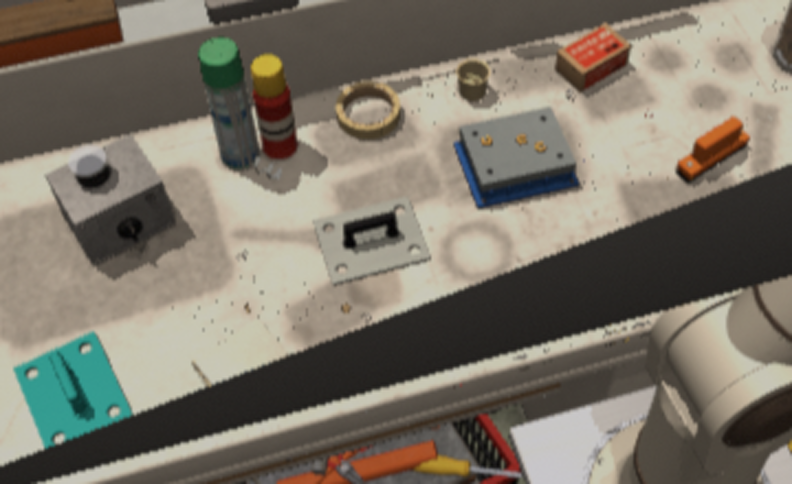

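View pics/b.png

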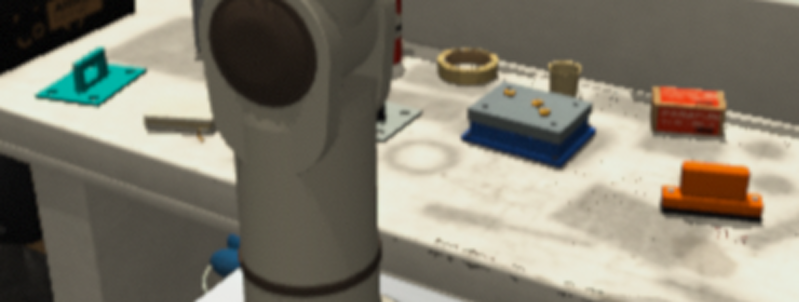

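Top picture (crop a; px = 90+u/2.2, 130+v/2.2): the steel cover is at top (259,239), the turquoise look-alike at (123,307), the housing with 3 chips at (325,198) and the orange scraper at (415,200). A stray brass fleck on the bench is at (247,270), and the tape, cup and box stand behind.

Candidates: for the cover, grey steel (259,239) or turquoise (123,307), so I choose the grey one. For the scraper, orange (415,200), plus an orange tool in the tray below (260,345) that is not on the bench. Next I fit the poses.

```bash
cat >> h.py <<'E'
from scipy.optimize import least_squares, linear_sum_assignment
PAT=np.array([[.036,.052],[.036,-.052],[-.036,-.052],[-.036,.052]])
def R2(a): return np.array([[np.cos(a),-np.sin(a)],[np.sin(a),np.cos(a)]])
def fitpat(dets,z,x0,gate=12):
    """dets: list of (cam, Nx2 px). Fit x,y,yaw of the 4 point pattern at height z."""
    p=np.array(x0,float)
    for _ in range(4):
        pairs=[]
        for c,D in dets:
            if len(D)==0: continue
            M=np.array([px(c,np.append(p[:2]+R2(p[2])@q,z)) for q in PAT])
            C=np.linalg.norm(M[:,None]-D[None],axis=2); i,j=linear_sum_assignment(C)
            pairs+=[(c,a,D[b]) for a,b in zip(i,j) if C[a,b]<gate]
        f=lambda p:np.concatenate([px(c,np.append(p[:2]+R2(p[2])@PAT[a],z))-d for c,a,d in pairs])
        p=least_squares(f,p,loss="soft_l1").x
    return p,[(a,np.round(px(c,np.append(p[:2]+R2(p[2])@PAT[a],z))-d,1).tolist()) for c,a,d in pairs]
def dets(c,n,pmin=.3):
    H,W=c["img"].shape[:2]
    return np.array([[r["location"][1]*W,r["location"][0]*H] for r in tip_of(c,n) if r["p"]>pmin]).reshape(-1,2)
def orange(c,roi):
    u0,v0,u1,v1=roi; h=cv2.cvtColor(c["img"],cv2.COLOR_RGB2HSV); m=cv2.inRange(h,(5,170,90),(18,255,255)); k=np.zeros_like(m); k[v0:v1,u0:u1]=m[v0:v1,u0:u1]; return k
E
python3 - <<'E'
from h import *
c=camera("top");s=camera("scene")
tt,ts=dets(c,"thread0"),dets(s,"thread0"); ht=dets(c,"hole0"); print(tt.round(1).tolist(),ts.round(1).tolist(),ht.round(1).tolist())
for nm,dd in dict(both=[(c,tt),(s,ts)],top=[(c,tt)],scene=[(s,ts)]).items(): print("face",nm,*fitpat(dd,.05,[.54,.01,.05]))
print("cover",*fitpat([(c,ht)],.003,[.47,.25,.1]))
# scraper: box-silhouette fit over both cameras
def sil(p,cam):
    m=np.zeros(cam["img"].shape[:2],np.uint8)
    for hx,hy,z0,z1 in((.015,.06,.008,.026),(.011,.04,.026,.066)):
        P=[px(cam,np.append(p[:2]+R2(p[2])@np.array([a*hx,b*hy]),z)) for a in(-1,1) for b in(-1,1) for z in(z0,z1)]
        cv2.fillConvexPoly(m,cv2.convexHull(np.round(np.array(P)*16).astype(np.int32)),1,shift=4)
    return m>0
ms=[(c,orange(c,(390,170,440,220))>0),(s,orange(s,(390,235,450,275))>0)]
print([int(m.sum()) for _,m in ms])
best=None
for use in([0],[1],[0,1]):
    best=(9e9,)
    def cost(p): return sum((sil(p,ms[i][0])^ms[i][1]).sum() for i in use)
    from scipy.optimize import minimize
    for y in np.linspace(-1.5,1.5,13):
        r=minimize(cost,[.46,-.265,y],method="Nelder-Mead",options=dict(initial_simplex=[[.46,-.265,y],[.48,-.265,y],[.46,-.245,y],[.46,-.265,y+.2]]))
        if r.fun<best[0]: best=(r.fun,r.x)
    print("scraper",use,best)
print(env.sense()["t"])
# close crop for the choice
def crop(cam,u,v): return cv2.resize(cam["img"][v-35:v+35,u-50:u+50],(400,280),interpolation=cv2.INTER_CUBIC)
cv2.imwrite("pics/c.png",np.vstack([np.hstack([crop(c,259,239),crop(c,325,198)]),np.hstack([crop(c,410,198),crop(s,416,258)])])[:,:,::-1])
E
```

```text
[[312.5, 208.6], [345.7, 203.3], [337.0, 185.1], [304.5, 192.8]] [[353.9, 220.0], [325.9, 210.0], [315.3, 220.5], [345.8, 225.7]] [[244.4, 253.0], [272.1, 229.4], [115.5, 326.9], [129.3, 288.1], [275.1, 243.4], [238.4, 232.0], [143.7, 316.1], [103.8, 299.4]]
face both [ 0.5313399   0.013228   -0.02601133] [(np.int64(0), [1.8, -1.2]), (np.int64(1), [0.4, -0.3]), (np.int64(2), [-0.7, -1.5]), (np.int64(3), [0.6, 0.3]), (np.int64(0), [-1.6, 1.1]), (np.int64(1), [1.3, -1.3]), (np.int64(2), [-0.7, 2.0]), (np.int64(3), [-2.0, -1.0])]
face top [ 0.52913925  0.01561856 -0.02738214] [(np.int64(0), [1.3, -0.5]), (np.int64(1), [-0.1, 0.4]), (np.int64(2), [-1.2, -0.8]), (np.int64(3), [0.1, 1.0])]
face scene [ 0.53487049  0.01137273 -0.04105568] [(np.int64(0), [-0.3, 0.8]), (np.int64(1), [2.4, -1.5]), (np.int64(2), [0.0, 1.7]), (np.int64(3), [-1.0, -1.4])]
cover [ 0.4704415   0.25273671 -0.05274729] [(np.int64(0), [0.4, 1.1]), (np.int64(1), [-0.6, -3.0]), (np.int64(2), [1.8, 1.7]), (np.int64(3), [-1.1, -0.9])]
[251, 748]
scraper [0] (np.float64(238.0), array([ 0.46524705, -0.26744926,  0.48019846]))
scraper [1] (np.float64(253.0), array([ 0.47182728, -0.26360787,  0.23649616]))
scraper [0, 1] (np.float64(513.0), array([ 0.46583708, -0.26618126,  0.53376578]))
2.05
```

View pics/c.png

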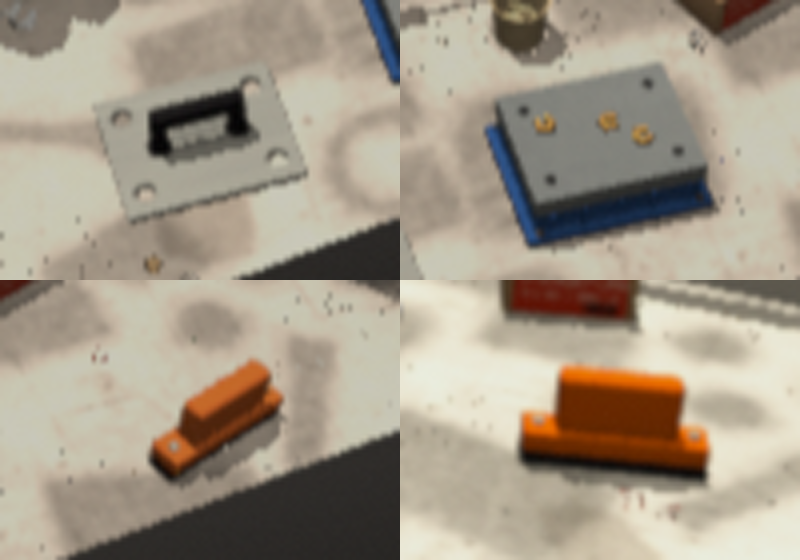

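The close crop shows the grey steel cover with its black bow handle, the face with three brass chips (top px ≈ (311,193), (327,193), (335,196)) and the orange scraper on its black sole, so the choice holds. I'll refine with blob centroids and a looser orange mask.

```bash
cat >> h.py <<'E'
from scipy.optimize import minimize
def blobs(c,D,sign=-1,r=5):
    """refine px of dark (-1) / bright (+1) blobs by weighted centroid"""
    g=c["img"].astype(float).sum(2); out=[]
    for u,v in D:
        for _ in range(3):
            a,b=int(round(v)),int(round(u)); w=g[a-r:a+r+1,b-r:b+r+1]; d=sign*(w-np.median(w)); d=np.clip(d-.35*d.max(),0,None)
            V,U=np.mgrid[a-r:a+r+1,b-r:b+r+1]; u,v=(d*U).sum()/d.sum(),(d*V).sum()/d.sum()
        out.append([u,v])
    return np.array(out)
def sil(p,cam,parts):
    m=np.zeros(cam["img"].shape[:2],np.uint8)
    for hx,hy,z0,z1 in parts:
        P=[px(cam,np.append(p[:2]+R2(p[2])@np.array([a*hx,b*hy]),z)) for a in(-1,1) for b in(-1,1) for z in(z0,z1)]
        cv2.fillConvexPoly(m,cv2.convexHull(np.round(np.array(P)*16).astype(np.int32)),1,shift=4)
    return m>0
SCR=((.015,.06,.008,.026),(.011,.04,.026,.066))
def fitsil(ms,p0,parts):
    cost=lambda p:sum((sil(p,c,parts)^m).sum() for c,m in ms); best=(9e9,None)
    for y in np.linspace(-1.5,1.5,13):
        q=np.array([p0[0],p0[1],y]); r=minimize(cost,q,method="Nelder-Mead",options=dict(initial_simplex=[q,q+[.02,0,0],q+[0,.02,0],q+[0,0,.2]]))
        if r.fun<best[0]: best=(int(r.fun),r.x.round(4))
    return best
E
python3 - <<'E'
from h import *
c=camera("top");s=camera("scene")
def om(c,roi):
    u0,v0,u1,v1=roi; h=cv2.cvtColor(c["img"],cv2.COLOR_RGB2HSV); m=cv2.inRange(h,(4,140,60),(17,255,255)); k=np.zeros(m.shape,bool); k[v0:v1,u0:u1]=m[v0:v1,u0:u1]>0; return k
ms=[(c,om(c,(390,170,445,222))),(s,om(s,(388,232,450,276)))]
for m in (ms,ms[:1],ms[1:]): print("scraper",[int(x[1].sum()) for x in m],fitsil(m,[.462,-.265],SCR))
tt=blobs(c,[[305.8,190.5],[337,184],[344.5,200.5],[312.5,208]],-1,3);print(tt.round(1).tolist())
print("face top",*fitpat([(c,tt)],.05,[.535,.01,-.03]))
ts=blobs(s,[[353.9,220.0], [325.9, 210.0], [315.3, 220.5], [345.8, 228.7]],-1,3); print(ts.round(1).tolist())
print("face sc",*fitpat([(s,ts)],.05,[.535,.01,-.03]))
D=[[209+120/4,204+117/4],[209+145/4,204+193/4],[209+252/4,204+84/4],[209+278/4,204+157/4]]
ht=blobs(c,D,1,4);print(ht.round(1).tolist())
print("cover",*fitpat([(c,ht)],.003,[.47,.25,-.05]))
print(env.sense()["t"])
E
```

```text
scraper [402, 814] (320, array([ 0.4634, -0.2639,  0.431 ]))
scraper [402] (103, array([ 0.4629, -0.2643,  0.4148]))
scraper [814] (199, array([ 0.466 , -0.2651,  0.2428]))
[[305.5, 190.3], [336.5, 183.4], [344.1, 200.3], [312.3, 207.5]]
face top [ 0.53742371  0.01376737 -0.02394185] [(np.int64(0), [-0.0, -0.0]), (np.int64(1), [0.0, 0.0]), (np.int64(2), [-0.0, -0.0]), (np.int64(3), [0.0, 0.0])]
[[359.8, 223.0], [325.6, 213.5], [312.9, 227.8], [346.4, 237.5]]
face sc [ 0.48819181 -0.01090745 -0.03857097] [(np.int64(0), [-0.0, 4.3]), (np.int64(1), [-2.5, 3.0]), (np.int64(2), [0.2, -1.9]), (np.int64(3), [1.0, -1.1])]
[[233.3, 224.6], [245.0, 252.4], [271.7, 226.1], [278.2, 244.1]]
cover [ 0.47162188  0.25031121 -0.01945651] [(np.int64(0), [5.9, 8.6]), (np.int64(1), [-0.1, -0.5]), (np.int64(2), [-0.5, -0.1]), (np.int64(3), [-0.5, -0.5])]
2.15
```

```bash
python3 - <<'E'
from h import *
c=camera("top");s=camera("scene")
for cam,a,b in((c,(403,212),(430,195)),(s,(397.25,268.5),(442.5,271.75))):
    A,B=at(cam,*a,0.0),at(cam,*b,0.0); d=A-B; print(A.round(4),B.round(4),np.hypot(*d[:2]).round(4),np.arctan2(-d[0],d[1]).round(3))
# top grip edge line and sole in top; overlay contours
for cam,roi,n in((c,(385,165,455,217),0),(s,(385,227,455,279),1)):
    im=cam["img"].copy(); u0,v0,u1,v1=roi; big=cv2.resize(im[v0:v1,u0:u1],None,fx=8,fy=8,interpolation=cv2.INTER_CUBIC); p=np.array([.464,-.2645,.33])
    for col,y in(((0,0,255),.25),((0,255,0),.42)):
        p=np.array([.464,-.2645,y])
        for hx,hy,z0,z1 in((.015,.06,0,.026),(.011,.04,.026,.066)):
            for z in(z0,z1):
                P=[(px(cam,np.append(p[:2]+R2(p[2])@np.array([a*hx,b*hy]),z))-[u0,v0]+.5)*8 for a,b in((1,1),(1,-1),(-1,-1),(-1,1))]
                cv2.polylines(big,[np.round(P).astype(np.int32)],True,col,1)
    cv2.imwrite(f"pics/d{n}.png",big[:,:,::-1])
a=cv2.imread("pics/d0.png");b=cv2.imread("pics/d1.png");cv2.imwrite("pics/d.png",cv2.resize(np.vstack([a,b]),(400,594)))
E
python3 -m creep '{"xyz":[[0.2,0.24,0],[0.4,0.48,0],[0.6,0.72,0],[0.8,0.9,0],[0.88,1.0,0],[0.88,1.0,0],[0.88,1.0,0]],"turn":[0.2,0.4,0.6,0.8,1,1,1],"grip":[1,1,1,1,1,1,1]}'
```

```text
[ 0.4363 -0.2176  0.    ] [ 0.4741 -0.3313  0.    ] 0.1198 0.322
[ 0.4333 -0.2173  0.    ] [ 0.4776 -0.3254  0.    ] 0.1168 0.389
t: 3.12
tool_pos: [0.44, -0.3603, 0.2925]
tcp_rot: [2.651, 1.685, 0.001]
ft_force: [-0.7, 0.2, -0.2]
gripper_width: 1.001
grasp_force: 0.0
```

View pics/d.png

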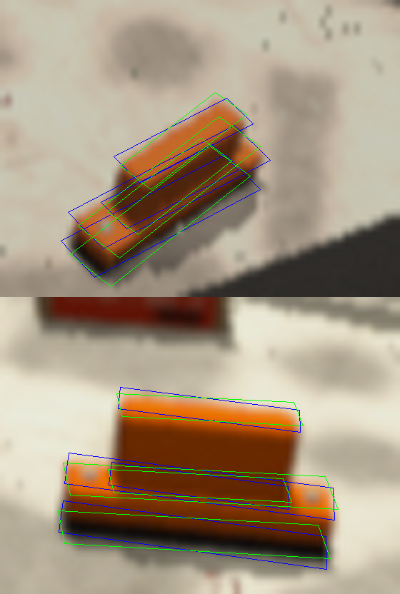

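The overlay shows yaw ≈ 0.37, between the two outlines and nearer the green one. The front sole edges give a centre of about (0.467,-0.266). I go down over the grip.

```bash
python3 -m creep '{"xyz":[[0.04,0.15,-0.1],[0.08,0.3,-0.2],[0.114,0.385,-0.3],[0.114,0.385,-0.35],[0.114,0.385,-0.4],[0.114,0.385,-0.5],[0.114,0.385,-0.6],[0.114,0.385,-0.7],[0.114,0.385,-0.78],[0.114,0.385,-0.78]],"turn":[0.22,0.44,0.66,0.88,1,1,1,1,1,1],"grip":[1,1,1,1,1,1,1,1,1,1]}' && python3 -m creep '{"xyz":[[0,0,0],[0,0,0],[0,0,0],[0,0,0],[0,0,0]],"turn":[0,0,0,0,0],"grip":[-1,-1,-1,-1,-1]}' 35
```

```text
t: 4.38
tool_pos: [0.4655, -0.2666, 0.0958]
tcp_rot: [-1.81, -2.564, 0.001]
ft_force: [-0.4, 0.6, -0.3]
gripper_width: 0.998
grasp_force: 0.0
t: 5.0
tool_pos: [0.4671, -0.266, 0.0974]
tcp_rot: [1.81, 2.568, -0.0]
ft_force: [0.1, 0.1, 0.6]
gripper_width: 0.502
grasp_force: 0.0
```

```bash
python3 -m creep '{"xyz":[[0,0,0],[0,0,0],[0,0,0],[0,0,0],[0,0,0],[0,0,0]],"turn":[0,0,0,0,0,0],"grip":[-1,-1,-1,-1,-1,-1]}' 35; python3 - <<'E'
from h import *
c=camera("top");s=camera("scene")
cv2.imwrite("pics/e.png",cv2.resize(np.hstack([c["img"][150:230,370:460],s["img"][205:285,380:470]]),None,fx=4,fy=4)[:,:,::-1])
E
```

```text
t: 5.75
tool_pos: [0.4671, -0.2657, 0.0971]
tcp_rot: [-1.81, -2.568, -0.001]
ft_force: [-0.2, 0.3, -1.3]
gripper_width: 0.239
grasp_force: 35.0
```

View pics/e.png

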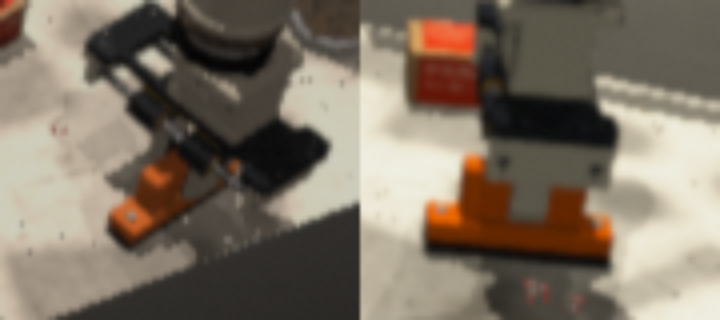

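Gripped: the opening is 22 mm, with the block's middle about 8 mm to the left (+y) of the fingers (scene crop: base 425–610, fingers at 533). Now the chips in face coordinates.

```bash
python3 -m creep '{"xyz":[[0,0,0.15],[0,0,0.3],[0,0,0.38]],"turn":[0,0,0],"grip":[-1,-1,-1]}'; python3 - <<'E'
from h import *
c=camera("top"); F=np.array([.5374,.0138]);R=R2(-.024)
for u,v in((310.75,193.5),(327,193.25),(335.5,196.25)): print((R.T@(at(c,u,v,.053)[:2]-F)).round(4))
for l in((-.047,-.008),(.055,-.008)): print("tcp",(F+R@np.array(l)).round(4))
E
```

```text
t: 6.22
tool_pos: [0.4678, -0.266, 0.1939]
tcp_rot: [1.808, 2.566, 0.0]
ft_force: [-0.3, 0.1, -1.9]
gripper_width: 0.238
grasp_force: 35.0
[0.0165 0.0407]
[ 0.0035 -0.0089]
[-0.0154 -0.0306]
tcp [0.4902 0.0069]
tcp [0.5922 0.0045]
```

```bash
python3 -m creep '{"xyz":[[0.02,0.2,0],[0.04,0.4,0],[0.06,0.6,0],[0.08,0.8,0],[0.092,1,0],[0.092,1,0],[0.092,1,0]],"turn":[-0.1,-0.2,-0.3,-0.4,-0.467,-0.467,-0.467],"grip":[-1,-1,-1,-1,-1,-1,-1]}' && python3 -m creep '{"xyz":[[0,0.092,0],[0,0.092,-0.05],[0,0.092,-0.1],[0,0.092,-0.14],[0,0.092,-0.16],[0,0.092,-0.17],[0,0.092,-0.17]],"turn":[0,0,0,0,0,0,0],"grip":[-1,-1,-1,-1,-1,-1,-1]}'
```

```text
t: 7.15
tool_pos: [0.4895, -0.0162, 0.1915]
tcp_rot: [-2.246, -2.195, 0.002]
ft_force: [-0.0, -0.3, -1.1]
gripper_width: 0.236
grasp_force: 35.0
t: 8.02
tool_pos: [0.4901, 0.0071, 0.1497]
tcp_rot: [2.248, 2.195, 0.0]
ft_force: [-0.3, -0.7, -1.8]
gripper_width: 0.237
grasp_force: 35.0
```

```bash
python3 -m creep '{"xyz":[[0,0,-0.004],[0,0,-0.008],[0,0,-0.01],[0,0,-0.01]],"turn":[0,0,0,0],"grip":[-1,-1,-1,-1]}'; python3 - <<'E'
from h import *
c=camera("top");s=camera("scene")
cv2.imwrite("pics/f.png",cv2.resize(np.hstack([c["img"][140:225,280:380],s["img"][165:250,290:390]]),None,fx=4,fy=4)[:,:,::-1])
E
```

```text
t: 8.52
tool_pos: [0.49, 0.0071, 0.1473]
tcp_rot: [2.248, 2.195, 0.0]
ft_force: [0.2, 0.1, -2.5]
gripper_width: 0.239
grasp_force: 35.0
```

View pics/f.png

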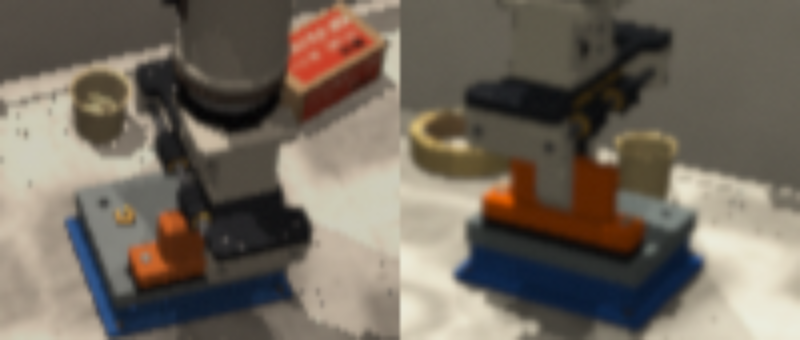

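The block stands across the near edge of the face behind all three chips, its sole at face height. I press lightly and sweep along +x off the far edge.

```bash
python3 -m creep '{"xyz":[[0,0,-0.003],[0.03,-0.001,-0.003],[0.07,-0.002,-0.003],[0.11,-0.003,-0.003],[0.15,-0.004,-0.003],[0.19,-0.005,-0.003],[0.23,-0.006,-0.003],[0.27,-0.007,-0.003]],"turn":[0,0,0,0,0,0,0,0],"grip":[-1,-1,-1,-1,-1,-1,-1,-1]}' && python3 -m creep '{"xyz":[[0.03,-0.001,0],[0.06,-0.002,0],[0.09,-0.003,0],[0.12,-0.003,0],[0.15,-0.004,0],[0.17,-0.004,0],[0.17,-0.004,0],[0.17,-0.004,0]],"turn":[0,0,0,0,0,0,0,0],"grip":[-1,-1,-1,-1,-1,-1,-1,-1]}'
```

```text
t: 9.62
tool_pos: [0.5566, 0.0058, 0.1471]
tcp_rot: [-2.246, -2.194, 0.004]
ft_force: [-6.4, 0.4, 10.0]
gripper_width: 0.239
grasp_force: 35.0
t: 10.62
tool_pos: [0.6, 0.0047, 0.1471]
tcp_rot: [2.248, 2.195, 0.0]
ft_force: [-2.0, -1.0, 5.0]
gripper_width: 0.239
grasp_force: 35.0
```

```bash
python3 -m creep '{"xyz":[[0,0,0.12],[0,0,0.24],[-0.1,-0.2,0.24],[-0.2,-0.4,0.24],[-0.3,-0.6,0.24],[-0.4,-0.8,0.24],[-0.532,-1,0.24],[-0.532,-1,0.24],[-0.532,-1,0.24]],"turn":[0,0,0.1,0.2,0.3,0.4,0.467,0.467,0.467],"grip":[-1,-1,-1,-1,-1,-1,-1,-1,-1]}'; python3 - <<'E'
from h import *
c=camera("top");s=camera("scene")
for n in("chip0",): print(find(c,n,.05,tip_of,6),find(s,n,.05,tip_of,6))
cv2.imwrite("pics/g.png",cv2.resize(np.hstack([c["img"][150:225,270:370],s["img"][180:255,290:390]]),None,fx=4,fy=4,interpolation=cv2.INTER_CUBIC)[:,:,::-1])
E
```

```text
t: 11.75
tool_pos: [0.4669, -0.2458, 0.2064]
tcp_rot: [1.812, 2.566, 0.001]
ft_force: [0.4, -0.0, -1.6]
gripper_width: 0.238
grasp_force: 35.0
[] []
```

View pics/g.png

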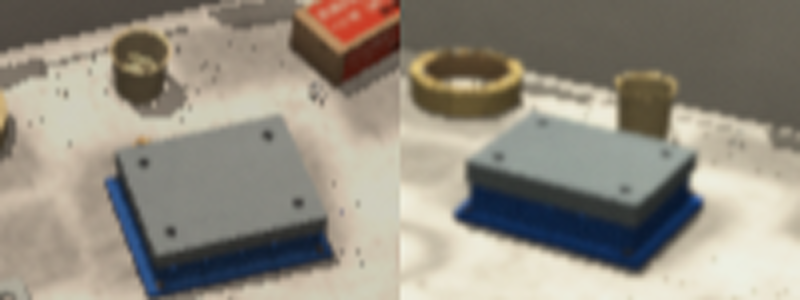

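The face is bare; one chip shows lying behind the far edge (crop (142,142)). I stand the block back in its place.

```bash
python3 -m creep '{"xyz":[[0,-0.08,-0.1],[0,-0.08,-0.2],[0,-0.08,-0.3],[0,-0.08,-0.38],[0,-0.08,-0.41],[0,-0.08,-0.43],[0,-0.08,-0.437],[0,-0.08,-0.437]],"turn":[0,0,0,0,0,0,0,0],"grip":[-1,-1,-1,-1,-1,-1,-1,-1]}' && python3 -m creep '{"xyz":[[0,0,0],[0,0,0],[0,0,0],[0,0,0],[0,0,0],[0,0,0],[0,0,0]],"turn":[0,0,0,0,0,0,0],"grip":[0.3,0.3,0.3,0.3,0.3,0.3,0.3]}'
```

```text
t: 12.95
tool_pos: [0.4673, -0.2659, 0.0977]
tcp_rot: [1.81, 2.567, 0.0]
ft_force: [-0.1, 0.4, -1.8]
gripper_width: 0.238
grasp_force: 35.0
t: 13.82
tool_pos: [0.467, -0.2656, 0.0972]
tcp_rot: [-1.81, -2.568, -0.0]
ft_force: [0.2, -0.3, -0.8]
gripper_width: 0.649
grasp_force: 0.0
```

```bash
python3 -m creep '{"xyz":[[0,0,0.2],[0,0,0.4],[0,0,0.6],[0,0.2,0.65],[0,0.4,0.65],[0,0.6,0.65],[0,0.8,0.65],[0,0.8,0.65]],"turn":[0,0,0,-0.1,-0.2,-0.3,-0.4,-0.467],"grip":[1,1,1,1,1,1,1,1]}'; python3 - <<'E'
from h import *
c=camera("top")
D=dets(c,"hole0"); D=D[(D[:,0]>225)&(D[:,0]<295)&(D[:,1]<265)]; print(D.round(1).tolist())
for r in(3,4):
    B=blobs(c,D,1,r);print(B.round(1).tolist())
    print(*fitpat([(c,B)],.003,[.47,.25,-.03]))
# steel plate outline: silhouette of plate (edge contour) via region differing from bench
g=cv2.cvtColor(c["img"],cv2.COLOR_RGB2HSV); roi=c["img"][215:268,225:295]
cv2.imwrite("pics/h.png",cv2.resize(roi,None,fx=8,fy=8,interpolation=cv2.INTER_CUBIC)[:,:,::-1])
print(find(c,"scraper",0))
E
```

```text
t: 14.82
tool_pos: [0.4669, -0.061, 0.2603]
tcp_rot: [2.241, 2.201, 0.001]
ft_force: [-0.4, -0.6, -0.9]
gripper_width: 1.002
grasp_force: 0.0
[[270.6, 228.5], [241.2, 231.6], [276.0, 240.9], [246.3, 255.8], [257.8, 234.9]]
[[271.7, 226.1], [238.6, 225.2], [278.2, 244.0], [245.1, 252.5], [258.0, 236.3]]
[ 0.47158872  0.24986747 -0.02237912] [(np.int64(0), [0.8, 7.8]), (np.int64(1), [0.1, -0.5]), (np.int64(2), [-0.3, -0.0]), (np.int64(3), [-0.5, -0.6])]
[[271.7, 226.1], [234.1, 224.0], [278.2, 244.1], [245.1, 252.5], [258.0, 236.5]]
[ 0.47159537  0.25027347 -0.01875513] [(np.int64(0), [5.1, 9.1]), (np.int64(1), [-0.1, -0.5]), (np.int64(2), [-0.4, -0.1]), (np.int64(3), [-0.6, -0.5])]
[(0.86, [415.1, 203.5], [0.4563, -0.2696, 0.0])]
```

View pics/h.png

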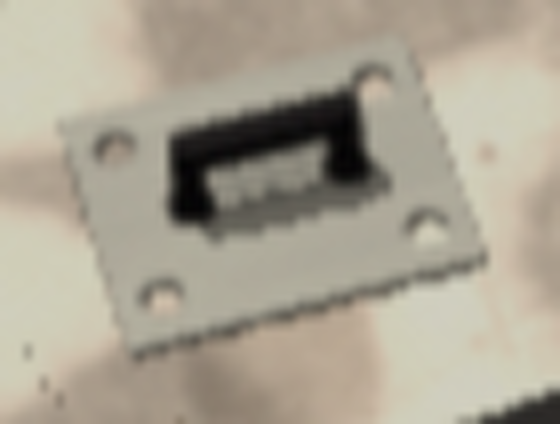

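The crop shows the cover's four holes at (115,145), (372,80), (428,227), (162,296) in crop px. I fit from these, at the height of the plate's top.

```bash
python3 - <<'E'
from h import *
c=camera("top"); f=lambda P:(np.array(P)+.5)/8-.5+[225,215]
print(*fitpat([(c,f([[115,145],[372,80],[428,227],[162,296]]))],.006,[.47,.25,-.03]))
import h; h.PAT=np.array([[.055,.07],[.055,-.07],[-.055,-.07],[-.055,.07]])
print(*fitpat([(c,f([[62,122],[408,40],[488,258],[135,350]]))],.006,[.47,.25,-.03]))
# handle bar top outline
b=f([[170,133],[357,93]]); print([at(c,*p,.051).round(4) for p in b])
E
```

```text
[0.47227167 0.25017277 0.00664077] [(np.int64(0), [-0.0, 0.1]), (np.int64(1), [0.1, 0.0]), (np.int64(2), [-0.2, -0.1]), (np.int64(3), [0.0, -0.0])]
[0.4701132  0.24912446 0.00166423] [(np.int64(0), [0.0, -0.0]), (np.int64(1), [0.0, -0.5]), (np.int64(2), [0.4, 0.1]), (np.int64(3), [-0.4, 0.3])]
[array([0.4759, 0.2857, 0.051 ]), array([0.473 , 0.2138, 0.051 ])]
```

```bash
python3 -m creep '{"xyz":[[0.005,0.25,0],[0.01,0.5,0],[0.015,0.75,0],[0.02,1,0],[0.02,1,0]],"turn":[0.01,0.02,0.035,0.035,0.035],"grip":[1,1,1,1,1]}' && python3 -m creep '{"xyz":[[0,0.2,0],[0,0.264,-0.1],[0,0.264,-0.25],[0,0.264,-0.4],[0,0.264,-0.5],[0,0.264,-0.6],[0,0.264,-0.66],[0,0.264,-0.684],[0,0.264,-0.684]],"turn":[0,0,0,0,0,0,0,0,0],"grip":[1,1,1,1,1,1,1,1,1]}' && python3 -m creep '{"xyz":[[0,0,0],[0,0,0],[0,0,0],[0,0,0],[0,0,0],[0,0,0],[0,0,0],[0,0,0],[0,0,0],[0,0,0],[0,0,0],[0,0,0]],"turn":[0,0,0,0,0,0,0,0,0,0,0,0],"grip":[-1,-1,-1,-1,-1,-1,-1,-1,-1,-1,-1,-1]}' 55
```

```text
t: 15.65
tool_pos: [0.471, 0.1905, 0.2603]
tcp_rot: [-2.205, -2.234, -0.005]
ft_force: [0.4, -0.7, -0.5]
gripper_width: 0.999
grasp_force: 0.0
t: 16.77
tool_pos: [0.4723, 0.2501, 0.0888]
tcp_rot: [-2.218, -2.225, -0.0]
ft_force: [0.2, 0.3, -0.6]
gripper_width: 1.0
grasp_force: 0.0
t: 18.27
tool_pos: [0.4717, 0.2503, 0.0887]
tcp_rot: [-2.217, -2.225, 0.001]
ft_force: [-3.3, -0.3, 1.9]
gripper_width: 0.151
grasp_force: 55.0
```

```bash
python3 -m creep '{"xyz":[[0,0,0.06],[0,0,0.15],[0,0,0.26],[0,0,0.36],[0.06,-0.2,0.36],[0.12,-0.4,0.36],[0.17,-0.6,0.36],[0.22,-0.8,0.36],[0.25,-0.9,0.36],[0.262,-0.945,0.36],[0.262,-0.945,0.36],[0.262,-0.945,0.36]],"turn":[0,0,0,0,-0.01,-0.02,-0.03,-0.035,-0.035,-0.035,-0.035,-0.035],"grip":[-1,-1,-1,-1,-1,-1,-1,-1,-1,-1,-1,-1]}' && python3 -m creep '{"xyz":[[0,0,-0.03],[0,0,-0.06],[0,0,-0.08],[0,0,-0.095],[0,0,-0.1],[0,0,-0.1],[0,0,-0.1]],"turn":[0,0,0,0,0,0,0],"grip":[-1,-1,-1,-1,-1,-1,-1]}'; python3 - <<'E'
from h import *
c=camera("top");s=camera("scene")
cv2.imwrite("pics/i.png",np.vstack([cv2.resize(x["img"][a:a+50,b:b+100],None,fx=6,fy=6,interpolation=cv2.INTER_CUBIC) for x,a,b in((c,162,282),(s,190,300))])[:,:,::-1])
print(find(s,"scraper",0),find(c,"hole0",.065,tip_of,6),find(s,"hole0",.065,tip_of,6))
E
```

```text
t: 19.77
tool_pos: [0.5372, 0.0161, 0.1792]
tcp_rot: [-2.245, -2.197, -0.002]
ft_force: [0.1, 0.7, -3.3]
gripper_width: 0.15
grasp_force: 55.0
t: 20.65
tool_pos: [0.5377, 0.014, 0.1539]
tcp_rot: [2.248, 2.194, 0.0]
ft_force: [-0.2, -0.9, -3.2]
gripper_width: 0.15
grasp_force: 55.0
[(0.85, [416.8, 266.5], [0.4699, -0.2594, 0.0]), (0.58, [345.6, 223.3], [0.6187, 0.0115, 0.0])] [(0.81, [133.6, 288.3], [0.3714, 0.6287, 0.065]), (0.8, [303.3, 186.8], [0.5785, 0.0713, 0.065]), (0.77, [107.1, 300.0], [0.3565, 0.7016, 0.065]), (0.76, [313.3, 200.1], [0.5184, 0.0585, 0.065]), (0.76, [142.0, 318.0], [0.2758, 0.6182, 0.065]), (0.68, [114.9, 326.4], [0.2726, 0.6891, 0.065])] [(0.91, [344.7, 223.9], [0.4875, -0.0386, 0.065]), (0.9, [134.4, 203.5], [0.2891, 0.5859, 0.065]), (0.74, [323.7, 204.9], [0.5795, 0.0723, 0.065]), (0.72, [131.1, 214.6], [0.2243, 0.5326, 0.065]), (0.63, [311.8, 212.6], [0.5092, 0.0779, 0.065]), (0.59, [112.0, 213.2], [0.2029, 0.589, 0.065])]
```

View pics/i.png

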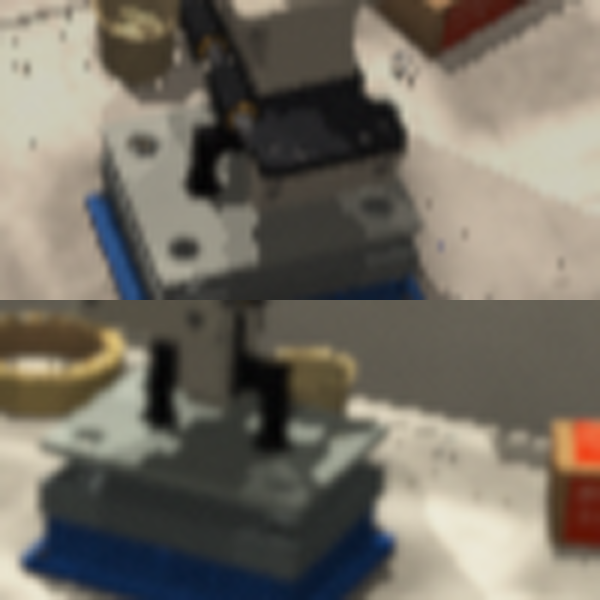

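The cover hovers over the face with a gap visible on all sides. Top-crop holes are at (145,145), (184,249) and (377,207). I hold these against the housing fit from the same camera.

```bash
python3 - <<'E'
from h import *
c=camera("top");s=camera("scene")
f=lambda P:(np.array(P)+.5)/6-.5+[282,162]
D=f([[145,145],[184,249],[377,207]])
print(*fitpat([(c,D)],.071,[.5374,.0138,-.024]),"target .5374 .0138 -.024")
B=blobs(c,D,-1,3); print(D.round(1).tolist(),B.round(1).tolist(),*fitpat([(c,B)],.071,[.5374,.0138,-.024]))
E=np.array([[315.,212.2]])
print(*fitpat([(c,D),(s,E)],.071,[.5374,.0138,-.024]))
st=env.sense();print(st["t"],st["tool_pos"],st["tcp_rot"],st["wrist_torque"],st["ft_force"])
E
```

```text
[ 0.53798197  0.01387881 -0.03562536] [(np.int64(0), [-0.1, -0.0]), (np.int64(2), [0.1, 0.1]), (np.int64(3), [0.0, -0.0])] target .5374 .0138 -.024
[[305.8, 185.8], [312.2, 203.1], [344.4, 196.1]] [[305.6, 185.9], [312.3, 203.1], [344.2, 196.0]] [ 0.53806063  0.01427491 -0.03025184] [(np.int64(0), [-0.1, -0.1]), (np.int64(2), [0.2, 0.0]), (np.int64(3), [-0.0, 0.1])]
[ 0.53843573  0.01334879 -0.0344966 ] [(np.int64(0), [-0.0, -0.2]), (np.int64(2), [0.2, -0.1]), (np.int64(3), [0.2, -0.2]), (np.int64(3), [-0.5, -0.0])]
21.0 [0.53753712 0.01404654 0.15380183] [2.24784146e+00 2.19457715e+00 1.48386710e-04] [-0.03092006 -0.07841468  0.01970961] [ 0.51221694 -0.24512333 -4.14124045]
```

```bash
python3 -c "
from workcell import env
print(env.job_done())"
```

```text
the job is handed in; nothing more can be done
None
```

The chips are off the face, the scraper block is back standing on the bench and let go, and the cover was handed in still held level about 15 mm above the face, its measured position within about 1 mm of the thread pattern (fourth hole hidden by the gripper). The hand-in returned no verdict.

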